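# Clamp a plaster mould in the bench jig

### The arm

A 6-joint arm with a two-finger parallel gripper is mounted at the origin on the work surface. World frame = base frame: x ahead of the robot, y to its left, z up, the work surface at z = 0. Lengths are in m, angles in rad, forces in N, time in s.
With the tool pointing down it reaches from about 0.35 to 0.8 m from the base axis. Payload 7.3 kg.
Tool frame: the origin (TCP) lies between the finger pads; the fingertips stand 22 mm ahead of it and the grasp point (between the pads) lies 3 mm ahead of it; z points along the fingers, y is the line along which they close (so a half turn about z gives the same grasp; the last joint's range is limited). The gripper opens to 85 mm and grips with 20 to 120 N. Pads are 22 mm wide; open, the fingers measure 114 mm over their backs; the gripper's body (76 mm by 85 mm) begins 54 mm behind the grasp point. The pads swing forward as they close: fully open they stand 13 mm farther back than shut.
Start: joints at [-0.146, 0.342, 1.524, -0, 1.275, -0.146], TCP at [0.525, 0, 0.253] pointing down, gripper open.
Joint ranges: [-2.53, 2.53], [-0.77, 2.02], [0.04, 2.7], [-1, 4.14], [0.28, 2.66], [-3.11, 3.11]. Speed limits (rad/s): [2.57, 2.57, 3.14, 3.14, 3.14, 3.14].

### API

Orientations are given as a unit quaternion [x, y, z, w].
In Python, from bench import sense, grab_frame, camera_params, ticket gives the robot as it stands.
- The arm moves only by the tool play_rows, never from a script. Its argument "increments" is a list of rows, each an object with "dp": the shift along the tool's x, y, z in mm, a list of three; "turn": the turn, a rotation vector about the tool's x, y, z in degrees, a list of three; "grip": the opening, from -1 (shut) to 1 (fully open). In form: [{"dp": [x, y, z], "turn": [ax, ay, az], "grip": grip}, ...]. A call has 1 to 12 rows; each row shifts and turns the commanded pose from where the row before left it, along the tool's axes as they then stand; what a row does not reach is not made up. A row lasts 1/10 s, in which the tool goes at most 50 mm and 8.59 degrees, less where a joint would pass 70% of its speed; a pose out of reach is approached as far as the arm can. A call with a gripper value outside its range is refused whole. The fingers move at their own pace and stop on an object; the grip force is fixed at half the most. Time passes only in rows, so rows that do not move let the fingers close. It gives the time, the measured TCP pose, the force, the opening and the grip force at its end, in the units of the state.
- sense(): the state, without advancing time (a new reading comes with each control period).
- grab_frame(name): name is "scene" or "side" or "wrist"; returns (picture, depth): 480x640x3 uint8, red, green, blue; 480x640 float32, m along the optical axis (not along the pixel's ray), 0 where there is no reading.
- camera_params(name): a dict with "vfov" (degrees; the focal length in pixels is half the picture's height over the tangent of half this angle, whatever the lens; pixels are square), "cx", "cy" (the principal point, pixels), "R" (3x3) and "t" (3): a world point X has camera coordinates R X + t; the wrist camera has in their place "mount" (4x4, takes a point from camera to tool coordinates, whose origin is the TCP and whose axes are the flange's). Camera axes: x right, y down, z forward; pixel columns grow to the right and rows downward; lengths in m; the calibration is good to about 2 mm. A picture is of the moment at which its call begins: read the wrist's pose just before it. camera_params takes no time and is no camera call.
- ticket.job_done(): hands the job in; it is judged then, once.
The state is a dict: "time_s": time; "joints": joint angles; "qvel": joint speeds; "joint_torque": joint torques, N m; "eef_pos": TCP position; "tcp_rot": TCP orientation; "contact_force": force on the tool from outside, world axes, zero at the start; "torque": the same for the moment, N m; "opening": finger opening in m; "finger_force": force on a finger pad.
Only numpy, scipy, OpenCV 4.12 (cv2) and the standard library are available. Lean on these libraries where they do the work, as an engineer would, in place of code of your own. Each camera call takes 0.05 s, during which the arm holds its last target. There are 200 camera calls.

### The job

Slide the long two-part plaster mould along the board, under the clamp arm, until its end sits square and flush against the wooden end stop and centred on it, pushing gently. Then turn the clamp knob clockwise until you feel its pad touch the mould, and from that touch add one quarter turn, no more, because plaster cracks. Let go, and leave everything else on the table where it is.

Things in the scene. Friction and masses are not known exactly. Their poses are not given: they have to be found in the camera images.
- board: Fixed light wooden work board, 300 (x) x 460 (y) x 18 mm thick, on the table; origin at the centre of its underside. The jig's stop and clamp are screwed to it and lie and turn with it. Board, stop and clamp have parallel axes. The mould lies and slides on the board's top.
- stop: Fixed wooden end stop, 70 (x) wide, 36 mm high, standing on the board. Origin at the bottom middle of the face that the mould butts against; +y points out of that face, towards the mould and along the way it slides back and forth; x runs along the face; z up.
- clamp: Fixed grey steel C-frame clamp on the board, knob on top. Origin on the vertical screw axis at the height of the board's top, 50 mm out (+y) from the stop's face; axes as the stop's. Its column (36 x 30 mm) stands behind the stop at y = -65 to -95 mm. Under its arm hangs the spindle with a round pad, 30 mm across, which presses on the mould 50 mm from the mould's stop end.
- clamp_tip (a point): Middle of the free (+y) end face of the clamp's arm, 21 mm out from the screw axis. The arm is 36 mm wide (x), runs from here back to the column, and lies 91 to 115 mm above the board's top.
- collar (a point): Top of the fixed collar (radius 19 mm) on the arm, on the screw axis, 127 mm above the board's top. Screw: about 0.26 N m of dry friction, stays where left. Sprung pad (30 N preload, then 6 N/mm) adds a load moment that unscrews: a step of 0.095 N m at touch, then 0.06 N m per rad. At rest the held knob reads anywhere within the friction band, so compare readings made alike, after like steps.
- knob (a joint): Clamp knob's angle, rad, growing clockwise seen from above; starts at 0 to 0.5, ends at 7.6. The knob keeps its height; the spindle does not turn but goes down 20 mm a turn. How far the pad hangs is not measured (its extension is set by hand): it touches somewhere between readings of 1.3 and 4.1. Grip, turn up to about 1.4 rad, let go, turn back, grip again.
- knob_grip (a point): Point on the knob's axis at the height to grip, 157 mm above the board's top. The black knob is an upright bar, 46 mm long (its own x), 14 mm thick (its own y, grip it across this), 40 mm high (20 mm below to 16 mm above this point), on a disc 44 mm across (top 22 mm below this point). Turns with the knob; z up.
- mould: Loose off-white two-part plaster mould, 56 (x) x 170 (y) x 50 mm high, dark parting line and a pour hole in the +y end, about 0.6 kg. Origin at the centre of its underside; its -y end is the one that goes against the stop, so its origin is 85 mm from the stop's face when home. It starts in front of the clamp, askew. Grip it across its width near the +y end (60 mm from its origin) to stay clear of the clamp.
- cup: Bystander: loose blue mug, radius 36, 75 mm high, on the board; origin at the centre of its underside.
- rib_tool: Bystander: loose flat wooden tool with a steel blade, 165 x 20 x 10 mm along its y, on the board.
- wood_wedge: Bystander: loose wooden block 35 x 60 x 22 mm, on the board.
- dish: Bystander: loose small terracotta dish, radius 34, 30 mm high, on the board.
- plaster_bowl: Bystander: loose white bowl, radius 95, 90 mm high, on the table.
- glaze_jar: Bystander: loose white jar with a lid, radius 34, 95 mm high, on the table.
- vase: Bystander: loose terracotta vase, radius 50, 125 mm high, on the table.

How it is judged:
By the outcome, as a careful person would: the job done as asked, in the order asked, and still so for the second after the job is handed in, with the robot touching nothing.
It also fails if it takes over 72 s, if anything falls off the work surface, if the arm or the gripper's body presses on something with over 40 N, if the wrist force passes 120 N, or if a joint passes its speed limit or range.

## Working session

There is one attempt and no reset: what is moved stays moved. The work goes in short steps, Python scripts to look and compute and a tool call to move; the robot and the scene stay as the last step left them, time stands still between calls to the robot, and variables do not carry over. Pictures are saved under pics/ and viewed, at most 10 in all, crops included, and the job is handed in when it is done.

Besides the shell and the picture viewer there is one more tool, called after ">>>" by a JSON object that holds its "api" and its "payload", one argument or row to a line. play_rows: Moves the arm, as the interface text tells. Its arguments: {"type":"object","properties":{"increments":{"type":"array","items":{"type":"object","properties":{"dp":{"type":"array","items":{"type":"number"}},"turn":{"type":"array","items":{"type":"number"}},"grip":{"type":"number"}}}}},"required":["increments"]}

```bash
mkdir -p pics
cat > h.py <<'E'
import numpy as np, cv2
from bench import sense, grab_frame, camera_params, ticket
from scipy.spatial.transform import Rotation as Ro
def cloud(name):
    s=sense(); p=camera_params(name); im,d=grab_frame(name)
    f=240/np.tan(np.radians(p['vfov'])/2)
    v,u=np.mgrid[:480,:640]
    c=np.stack([(u-p['cx'])/f*d,(v-p['cy'])/f*d,d],-1)
    if 'R' in p:
        X=(c-np.array(p['t']))@np.array(p['R'])
    else:
        M=np.array(p['mount']); X=c@M[:3,:3].T+M[:3,3]
        X=Ro.from_quat(s['tcp_rot']).apply(X.reshape(-1,3)).reshape(X.shape)+s['eef_pos']
    X[d<=0]=np.nan
    return im,d,X
def save(im,fn): cv2.imwrite('pics/'+fn,im[...,::-1])
E
python3 - <<'E'
from h import *
s=sense(); print(s)
for n in ['scene','side','wrist']:
    p=camera_params(n); print(n,p)
    im,d,X=cloud(n); save(im,n+'0.png'); np.savez('pics/'+n+'0.npz',im=im,X=X,d=d)
E
```

```text
{'time_s': 0.0, 'joints': array([-1.46004223e-01,  3.42726551e-01,  1.52503750e+00,  6.78147602e-05,
        1.27542966e+00, -1.46001643e-01]), 'qvel': array([ 0.000476  , -0.0012583 ,  0.00013487,  0.00056961, -0.00040374,
       -0.00089237]), 'joint_torque': array([ 5.72253757e-04, -4.33677435e+01, -2.46005630e+01, -7.37992127e-05,
        7.83137977e-03, -1.18290802e-05]), 'eef_pos': array([5.24617943e-01, 9.53386087e-05, 2.52616814e-01]), 'tcp_rot': array([ 7.07114464e-01,  7.07098644e-01, -4.51660363e-04, -6.61743359e-04]), 'contact_force': array([ 0.39042898, -0.10884505, -0.58925062]), 'torque': array([-0.03332027,  0.01204261, -0.00671989]), 'finger_force': 0.0, 'opening': 0.08536825923168112}
scene {'vfov': 45.80369303075564, 'cx': 320.5849583383609, 'cy': 224.19927334546358, 'R': array([[-0.78147096,  0.62392231, -0.0049073 ],
       [ 0.39320902,  0.48636241, -0.7802809 ],
       [-0.48444793, -0.61169646, -0.62540998]]), 't': array([ 0.44566953, -0.10880479,  1.78563425])}
side {'vfov': 49.77151372152748, 'cx': 310.69898845141773, 'cy': 236.21759713445704, 'R': array([[ 0.68675446, -0.7267294 , -0.01525401],
       [-0.51060178, -0.4673668 , -0.72170222],
       [ 0.51735301,  0.50342095, -0.69203556]]), 't': array([-0.37550874,  0.37861848,  1.02351289])}
wrist {'vfov': 61.06984492740173, 'cx': 314.95648546028974, 'cy': 233.49432489134017, 'mount': array([[ 7.01007869e-04, -9.51988617e-01, -3.06132620e-01,
         7.85108014e-02],
       [ 9.99999584e-01,  4.88691817e-04,  7.70184275e-04,
         9.43083361e-04],
       [-5.83602156e-04, -3.06133033e-01,  9.51988564e-01,
        -1.20422173e-01],
       [ 0.00000000e+00,  0.00000000e+00,  0.00000000e+00,
         1.00000000e+00]])}
```

View pics/scene0.png

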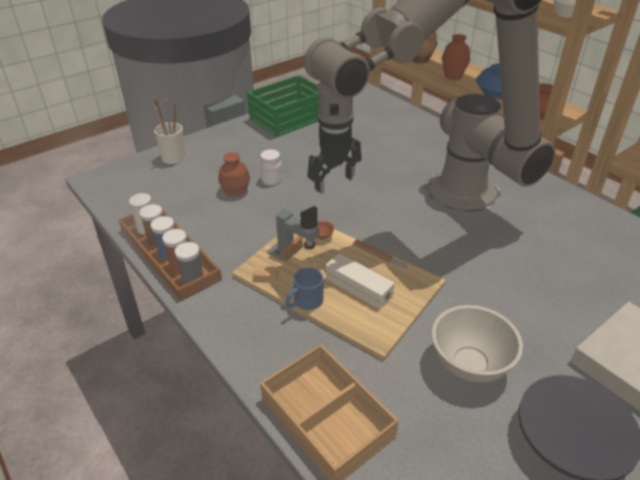

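View pics/side0.png

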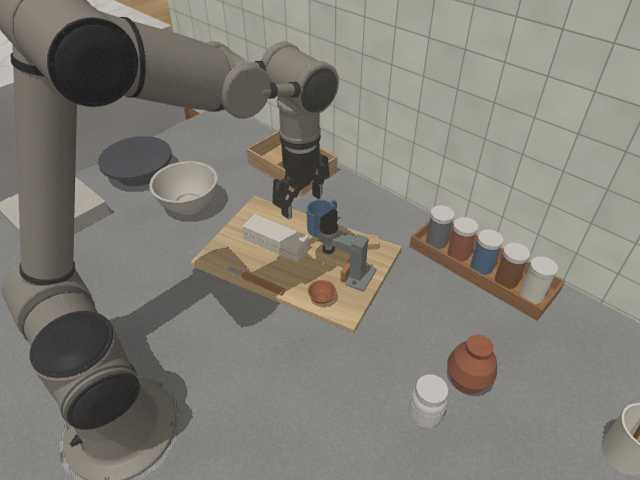

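Run:
```python
from h import *
for n in ['scene','side']:
    z=np.load(f'pics/{n}0.npz'); X=z['X']; im=z['im'].astype(int)
    def at(u,v): return X[v,u].round(3)
    pts={'scene':dict(mould=(358,278),cup=(308,275),knob=(309,213),bowl=(470,360),arm=(290,222)),'side':dict(mould=(275,235),cup=(318,205),knob=(328,213),col=(356,240),dish=(322,285))}[n]
    for k,(u,v) in pts.items(): print(n,k,at(u,v))
    # board top mask by height
    zz=X[...,2]; 
    reg=(X[...,0]>.3)&(X[...,0]<.95)&(abs(X[...,1])<.45)
    b=reg&(zz>.013)&(zz<.024)
    _,lab,st,_=cv2.connectedComponentsWithStats(b.astype(np.uint8))
    i=1+np.argmax(st[1:,4]); P=X[lab==i][:,:2].astype(np.float32)
    print('board',st[i],np.median(X[lab==i][:,2]),cv2.minAreaRect(P))
    for lo,hi,nm in [(.06,.072,'mouldtop'),(.125,.14,'armtop'),(.18,.2,'knobtop')]:
        b=(reg&(zz>lo)&(zz<hi)).astype(np.uint8)
        _,lab,st,_=cv2.connectedComponentsWithStats(b)
        for i in range(1,len(st)):
            if st[i,4]>25:
                P=X[lab==i]; print(nm,st[i],P.mean(0).round(3),cv2.minAreaRect(P[:,:2].astype(np.float32)))
```

```text
scene mould [0.566 0.142 0.066]
scene cup [0.656 0.059 0.069]
scene knob [ 0.594 -0.014  0.186]
scene bowl [0.505 0.45  0.009]
scene arm [ 0.613 -0.07   0.133]
board [ 232  230  213  128 9667] 0.01893372434585443 ((0.5692391395568848, 0.06720297038555145), (0.3058662712574005, 0.462907999753952), 15.310214042663574)
mouldtop [260 161  22  10  91] [ 0.449 -0.402  0.067] ((0.44623827934265137, -0.4082295298576355), (0.04031044989824295, 0.06657931208610535), 51.10384750366211)
mouldtop [219 171  30  15 126] [ 0.575 -0.413  0.066] ((0.5692909955978394, -0.4150085151195526), (0.04725043848156929, 0.09300202131271362), 73.33670806884766)
mouldtop [277 234  17  10  61] [ 0.619 -0.088  0.066] ((0.6190772652626038, -0.08611711114645004), (0.02741784043610096, 0.04410572722554207), 62.52510452270508)
mouldtop [155 239  10   7  26] [ 0.883 -0.289  0.066] ((0.8838415145874023, -0.28843557834625244), (0.006490752566605806, 0.029419301077723503), 26.484037399291992)
mouldtop [166 252  11   8  34] [ 0.882 -0.22   0.066] ((0.8838744759559631, -0.22299498319625854), (0.007668980862945318, 0.03505138
[... 3824 characters left out ...]
118505478, 0.01707436516880989), 74.066650390625)
mouldtop [450 350  17  30 112] [ 0.521 -0.425  0.066] ((0.5279309153556824, -0.4187190532684326), (0.06693749874830246, 0.018322080373764038), 53.81962203979492)
mouldtop [412 386  35  28 205] [ 0.412 -0.424  0.067] ((0.42125052213668823, -0.42331644892692566), (0.043146759271621704, 0.06497502326965332), 16.857145309448242)
armtop [318 231  50  21 423] [ 0.595 -0.063  0.132] ((0.5987783074378967, -0.055153876543045044), (0.04018775373697281, 0.11685392260551453), 15.749141693115234)
knobtop [320 209  17  14 123] [ 0.588 -0.021  0.187] ((0.5891931653022766, -0.01915871538221836), (0.016307150945067406, 0.044857364147901535), 87.3958969116211)
```

View pics/wrist0.png

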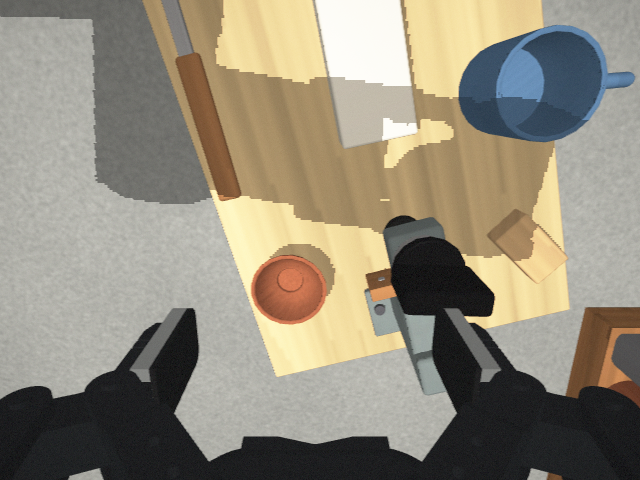

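>>> {"api": "play_rows", "payload": {
  "increments": [
    {"dp": [38, 3, 5], "turn": [0, 0, 0], "grip": 1},
    {"dp": [38, 3, 5], "turn": [0, 0, 0], "grip": 1},
    {"dp": [38, 3, 5], "turn": [0, 0, 0], "grip": 1},
    {"dp": [38, 3, 5], "turn": [0, 0, 0], "grip": 1},
    {"dp": [39, 4, 5], "turn": [0, 0, 0], "grip": 1},
    {"dp": [0, 0, 0], "turn": [0, 0, -6.3], "grip": 1},
    {"dp": [0, 0, 0], "turn": [0, 0, -6.3], "grip": 1},
    {"dp": [0, 0, 0], "turn": [0, 0, 0], "grip": 1},
    {"dp": [0, 0, 0], "turn": [0, 0, 0], "grip": 1}
  ]
}}

```text
time_s: 1.05
eef_pos: [0.5409, 0.1909, 0.2281]
tcp_rot: [0.626, 0.779, -0.0, -0.0]
contact_force: [-0.2, -0.4, 0.6]
opening: 0.0855
finger_force: 0.0
```

Run:
```python
from h import *
s=sense(); print(s['time_s'],s['eef_pos'],s['joints'],s['contact_force'],s['torque'])
im,d,X=cloud('wrist'); save(im,'wrist1.png'); np.savez('pics/wrist1.npz',im=im,X=X,d=d)
zz=X[...,2]
reg=(X[...,0]>.3)&(X[...,0]<.72)&(X[...,1]>-.2)&(X[...,1]<.4)
for lo,hi,nm in [(.013,.023,'board'),(.058,.076,'mouldtop'),(.127,.139,'armtop'),(.18,.2,'knobtop'),(.049,.057,'stop')]:
    _,lab,st,_=cv2.connectedComponentsWithStats((reg&(zz>lo)&(zz<hi)).astype(np.uint8))
    for i in range(1,len(st)):
        if st[i,4]>300:
            P=X[lab==i]; print(nm,st[i],P.mean(0).round(4),cv2.minAreaRect(P[:,:2].astype(np.float32)))
```

```text
1.05 [0.5409175  0.19091362 0.22808235] [ 2.05731252e-01  4.51256745e-01  1.42598141e+00 -4.55573471e-05
  1.26479784e+00 -1.11272985e-02] [-0.19536635 -0.39700607  0.5572671 ] [ 0.02940274 -0.01112817 -0.01657635]
board [  105    56   394   396 98885] [0.5431 0.1624 0.0179] ((0.5576769709587097, 0.11098768562078476), (0.3001115024089813, 0.3731745481491089), 15.257214546203613)
mouldtop [  278   178    80   207 15202] [0.5537 0.1429 0.0679] ((0.5555192828178406, 0.13465100526809692), (0.056119952350854874, 0.17061813175678253), 12.062785148620605)
mouldtop [406 330  27  56 523] [0.6462 0.1    0.0668] ((0.6468018889427185, 0.09553028643131256), (0.044896069914102554, 0.008901616558432579), 78.3474349975586)
mouldtop [420 388  34  22 394] [0.6752 0.0587 0.0673] ((0.6720603704452515, 0.060078516602516174), (0.005992402322590351, 0.032056573778390884), 78.44725799560547)
```

View pics/wrist1.png

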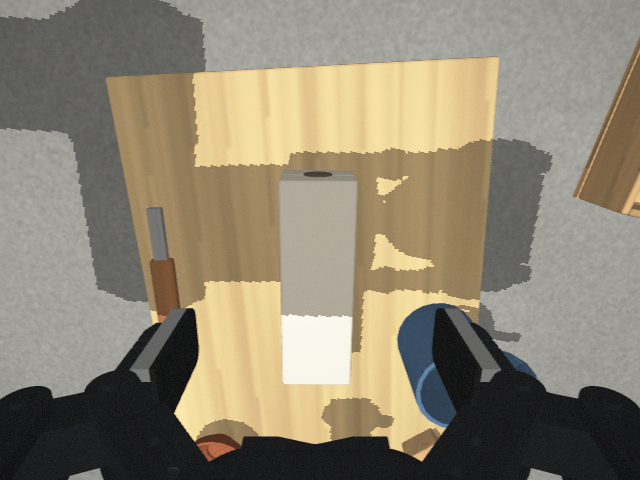

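Run:
```python
from h import *
z=np.load('pics/wrist0.npz'); X=z['X']; zz=X[...,2]; im=z['im']
th=np.radians(15.26); ex=np.array([np.cos(th),np.sin(th)]); ey=np.array([-ex[1],ex[0]])
B=np.stack([X[...,:2]@ex,X[...,:2]@ey],-1)
reg=(X[...,0]>.3)&(X[...,0]<.8)&(X[...,1]>-.25)&(X[...,1]<.4)
for lo,hi,nm in [(.013,.023,'board'),(.128,.138,'armtop'),(.142,.148,'collar'),(.15,.155,'disc'),(.183,.2,'knobtop'),(.049,.057,'stop')]:
    _,lab,st,_=cv2.connectedComponentsWithStats((reg&(zz>lo)&(zz<hi)).astype(np.uint8))
    for i in range(1,len(st)):
        if st[i,4]>100:
            m=lab==i; P=X[m]; b=B[m]
            print(nm,st[i],P[:,2].mean().round(4),np.percentile(b,[.5,99.5],axis=0).round(4).tolist(),cv2.minAreaRect(P[:,:2].astype(np.float32)), im[m].mean(0).round())
print('axes',ex,ey)
for p in [(.5555,.13465),(.592,-.0187)]: print(np.array(p)@ex,np.array(p)@ey)
```

```text
board [  142     0   427   377 78609] 0.0179 [[0.4185, -0.3099], [0.7143, 0.0334]] ((0.5822591781616211, 0.02003847062587738), (0.30066415667533875, 0.35955893993377686), 15.26938247680664) [204. 182. 133.]
board [ 501   49   43   76 1299] 0.0223 [[0.676, -0.1218], [0.709, -0.0672]] ((0.6926995515823364, 0.09132583439350128), (0.03466324135661125, 0.056035250425338745), 17.698091506958008) [ 94. 128. 163.]
board [277 268  26  23 228] 0.0225 [[0.4517, -0.2189], [0.4738, -0.1972]] ((0.5019656419754028, -0.07932507991790771), (0.02308649569749832, 0.0220965389162302), 47.62477493286133) [209. 121.  85.]
armtop [386 224  59  41 771] 0.1323 [[0.5491, -0.1685], [0.5846, -0.1516]] ((0.5871375799179077, -0.002904420718550682), (0.03827986121177673, 0.017094168812036514), 28.004117965698242) [94. 99. 96.]
armtop [ 403  313   32   74 1072] 0.133 [[0.5491, -0.2616], [0.5675, -0.2079]] ((0.6011300683021545, -0.08046798408031464), (0.01944446563720703, 0.057799264788627625), 15.158296585083008) [143. 152. 148.]
collar [418 361  26  33 273] 0.1425 [[0.5502, -0.2654], [0.5631, -0.2402]] ((0.6031680
[... 538 characters left out ...]
 41  99 357] 0.053 [[0.6417, -0.1233], [0.6728, -0.0569]] ((0.6549510359764099, 0.08748623728752136), (0.02566436678171158, 0.06871195882558823), 4.524265766143799) [56. 76. 95.]
stop [523  40  47  92 595] 0.0531 [[0.6764, -0.1242], [0.7104, -0.0627]] ((0.6961170434951782, 0.0904141515493393), (0.028977045789361, 0.06294967979192734), 3.3943519592285156) [54. 74. 94.]
stop [369 282  29  26 374] 0.0535 [[0.5321, -0.2426], [0.5533, -0.2226]] ((0.5853424072265625, -0.08329664170742035), (0.021393103525042534, 0.02371625415980816), 16.217525482177734) [191. 136.  90.]
axes [0.9647414 0.2631996] [-0.2631996  0.9647414]
0.5713536743658483 -0.01630494675379809
0.5662050772289035 -0.1738548259905701
```

>>> {"api": "play_rows", "payload": {
  "increments": [
    {"dp": [2, 2.5, 35], "turn": [0, 0, 0.4], "grip": 1},
    {"dp": [0, 0, 40], "turn": [0, 0, 0], "grip": 1},
    {"dp": [0, 0, 40], "turn": [0, 0, 0], "grip": 1},
    {"dp": [0, 0, 35], "turn": [0, 0, 0], "grip": 1},
    {"dp": [0, 0, 22], "turn": [0, 0, 0], "grip": 1},
    {"dp": [0, 0, 10], "turn": [0, 0, 0], "grip": 1},
    {"dp": [0, 0, 0], "turn": [0, 0, 0], "grip": 0},
    {"dp": [0, 0, 0], "turn": [0, 0, 0], "grip": -1},
    {"dp": [0, 0, 0], "turn": [0, 0, 0], "grip": -1},
    {"dp": [0, 0, 0], "turn": [0, 0, 0], "grip": -1},
    {"dp": [0, 0, 0], "turn": [0, 0, 0], "grip": -1},
    {"dp": [0, 0, 0], "turn": [0, 0, 0], "grip": -1}
  ]
}}

```text
time_s: 2.3
eef_pos: [0.5438, 0.1937, 0.0479]
tcp_rot: [0.628, 0.778, 0.001, 0.001]
contact_force: [-0.7, -0.0, 6.5]
opening: 0.055
finger_force: 65.2
```

Run:
```python
from h import *
s=sense(); print(s)
print(Ro.from_quat(s['tcp_rot']).as_matrix())
```

```text
{'time_s': 2.3, 'joints': array([ 2.09383336e-01,  6.65866444e-01,  1.61070035e+00, -6.31999507e-05,
        8.62417348e-01, -3.23533413e-03]), 'qvel': array([ 1.23706099e-03, -4.13122848e-04, -5.73855910e-04, -6.03030862e-05,
        4.58443009e-05, -1.20431722e-03]), 'joint_torque': array([ 2.62962067e-01, -4.93595052e+01, -1.72538817e+01, -1.51305244e-02,
       -5.58056217e-01, -1.26595977e-01]), 'eef_pos': array([0.54384301, 0.19365706, 0.04785946]), 'tcp_rot': array([0.62806775, 0.77815757, 0.0009971 , 0.00084111]), 'contact_force': array([-0.69496146, -0.02696357,  6.5308542 ]), 'torque': array([-0.07936247,  0.4721783 , -0.12119552]), 'finger_force': 65.20983338356018, 'opening': 0.05496429609246564}
[[-2.11060381e-01  9.77469669e-01  2.56151887e-03]
 [ 9.77473024e-01  2.11059807e-01  4.95250447e-04]
 [-5.65413868e-05  2.60834334e-03 -9.99996597e-01]]
```

>>> {"api": "play_rows", "payload": {
  "increments": [
    {"dp": [0, 0, -1], "turn": [0, 0, -1.5], "grip": -1},
    {"dp": [0, 0, 0], "turn": [0, 0, -1.6], "grip": -1},
    {"dp": [-8, -0.9, 0], "turn": [0, 0, 0], "grip": -1},
    {"dp": [-12, -0.9, 0], "turn": [0, 0, 0], "grip": -1},
    {"dp": [-12, -0.9, 0], "turn": [0, 0, 0], "grip": -1},
    {"dp": [-12, -0.9, 0], "turn": [0, 0, 0], "grip": -1},
    {"dp": [-12, -0.9, 0], "turn": [0, 0, 0], "grip": -1},
    {"dp": [-12, -0.9, 0], "turn": [0, 0, 0], "grip": -1},
    {"dp": [-12, -0.9, 0], "turn": [0, 0, 0], "grip": -1},
    {"dp": [-12, -0.9, 0], "turn": [0, 0, 0], "grip": -1},
    {"dp": [-10, -0.9, 0], "turn": [0, 0, 0], "grip": -1},
    {"dp": [-7, -0.4, 0], "turn": [0, 0, 0], "grip": -1}
  ]
}}

```text
time_s: 3.5
eef_pos: [0.5641, 0.0859, 0.0479]
tcp_rot: [0.607, 0.795, 0.001, 0.0]
contact_force: [-1.0, 5.5, 5.2]
opening: 0.0555
finger_force: 65.1
```

```bash
cat >> h.py <<'E'
th=np.radians(15.26); ex=np.array([np.cos(th),np.sin(th)]); ey=np.array([-ex[1],ex[0]])
def st():
    s=sense(); R=Ro.from_quat(s['tcp_rot']).as_matrix(); p=s['eef_pos']
    print('t',round(s['time_s'],2),'b',(p[:2]@ex).round(4),(p[:2]@ey).round(4),'z',p[2].round(4),'yaw',np.degrees(np.arctan2(-R[0,0],R[1,0])).round(2),'F_b',(s['contact_force'][:2]@ex).round(1),(s['contact_force'][:2]@ey).round(1),s['contact_force'][2].round(1),'M',s['torque'].round(3),'j6',s['joints'][5].round(3),'op',round(s['opening'],4))
    return s
E
python3 -c "
from h import *
st()"
```

```text
t 3.5 b 0.5668 -0.0656 z 0.0479 yaw 15.28 F_b 0.5 5.6 5.2 M [0.785 0.207 0.029] j6 -0.251 op 0.0555
```

>>> {"api": "play_rows", "payload": {
  "increments": [
    {"dp": [-3, 0, 0], "turn": [0, 0, 0], "grip": -1},
    {"dp": [-3, 0.1, 0], "turn": [0, 0, 0], "grip": -1},
    {"dp": [-2, 0.1, 0], "turn": [0, 0, 0], "grip": -1},
    {"dp": [-1, 0, 0], "turn": [0, 0, 0], "grip": -1}
  ]
}}

```text
time_s: 3.9
eef_pos: [0.5665, 0.0778, 0.0479]
tcp_rot: [0.607, 0.795, 0.001, 0.0]
contact_force: [-0.9, 5.5, 5.6]
opening: 0.0549
finger_force: 65.1
```

```bash
python3 -c "
from h import *
st()"
```

```text
t 3.9 b 0.567 -0.0741 z 0.0479 yaw 15.3 F_b 0.5 5.5 5.6 M [ 0.799  0.213 -0.022] j6 -0.266 op 0.0549
```

>>> {"api": "play_rows", "payload": {
  "increments": [
    {"dp": [-1, 0, 0], "turn": [0, 0, 0], "grip": -1},
    {"dp": [-1, 0, 0], "turn": [0, 0, 0], "grip": -1}
  ]
}}

```text
time_s: 4.1
eef_pos: [0.567, 0.076, 0.0478]
tcp_rot: [0.607, 0.795, 0.001, 0.0]
contact_force: [-1.6, 5.3, 5.9]
opening: 0.0556
finger_force: 65.1
```

```bash
python3 -c "
from h import *
st()"
```

```text
t 4.1 b 0.567 -0.0759 z 0.0478 yaw 15.31 F_b -0.1 5.6 5.9 M [ 0.8    0.224 -0.042] j6 -0.269 op 0.0556
```

>>> {"api": "play_rows", "payload": {
  "increments": [
    {"dp": [-0.7, 0, 0], "turn": [0, 0, 0], "grip": -1},
    {"dp": [-0.7, 0, 0], "turn": [0, 0, 0], "grip": -1}
  ]
}}

```text
time_s: 4.3
eef_pos: [0.5673, 0.0747, 0.0478]
tcp_rot: [0.607, 0.795, 0.001, 0.0]
contact_force: [-0.5, 5.1, 5.3]
opening: 0.0553
finger_force: 65.1
```

```bash
python3 -c "
from h import *
st()"
```

```text
t 4.3 b 0.567 -0.0773 z 0.0478 yaw 15.31 F_b 0.9 5.1 5.3 M [0.824 0.204 0.012] j6 -0.272 op 0.0553
```

>>> {"api": "play_rows", "payload": {
  "increments": [
    {"dp": [-0.7, 0, 0], "turn": [0, 0, 0], "grip": -1}
  ]
}}

```text
time_s: 4.4
eef_pos: [0.5674, 0.0743, 0.0478]
tcp_rot: [0.607, 0.795, 0.001, -0.0]
contact_force: [-2.6, 9.6, 6.3]
opening: 0.0555
finger_force: 65.1
```

```bash
python3 -c "
from h import *
st()"
```

```text
t 4.4 b 0.567 -0.0777 z 0.0478 yaw 15.3 F_b 0.0 10.0 6.3 M [1.287 0.289 0.087] j6 -0.273 op 0.0555
```

>>> {"api": "play_rows", "payload": {
  "increments": [
    {"dp": [-0.7, 0, 0], "turn": [0, 0, 0], "grip": -1}
  ]
}}

```text
time_s: 4.5
eef_pos: [0.5674, 0.0743, 0.0478]
tcp_rot: [0.607, 0.795, 0.001, -0.0]
contact_force: [-1.9, 13.0, 6.0]
opening: 0.0552
finger_force: 65.1
```

```bash
python3 -c "
from h import *
st()"
```

```text
t 4.5 b 0.567 -0.0777 z 0.0478 yaw 15.31 F_b 1.6 13.1 6.0 M [1.707 0.326 0.049] j6 -0.274 op 0.0552
```

>>> {"api": "play_rows", "payload": {
  "increments": [
    {"dp": [0, 0, 0], "turn": [0, 0, 0], "grip": 0.6},
    {"dp": [0, 0, 0], "turn": [0, 0, 0], "grip": 0.9},
    {"dp": [0, 0, 0], "turn": [0, 0, 0], "grip": 0.9},
    {"dp": [0, 0, 0], "turn": [0, 0, 0], "grip": 0.9},
    {"dp": [0, 0, -20], "turn": [0, 0, 0], "grip": 0.9},
    {"dp": [5, 0, -45], "turn": [0, 0, 0], "grip": 0.9},
    {"dp": [5, 0, -45], "turn": [0, 0, 0], "grip": 0.9},
    {"dp": [5, 0, -45], "turn": [0, 0, 0], "grip": 0.9},
    {"dp": [0, 0, 0], "turn": [0, 0, 0], "grip": 0.9}
  ]
}}

```text
time_s: 5.4
eef_pos: [0.5664, 0.0878, 0.2091]
tcp_rot: [0.606, 0.795, 0.004, 0.005]
contact_force: [1.4, 0.4, 1.1]
opening: 0.081
finger_force: 0.0
```

```bash
cat > look.py <<'E'
from h import *
import sys
s=st()
im,d,X=cloud('wrist'); save(im,sys.argv[1]+'.png'); zz=X[...,2]
B=np.stack([X[...,:2]@ex,X[...,:2]@ey],-1)
reg=(B[...,0]>.5)&(B[...,0]<.62)&(B[...,1]>-.3)&(B[...,1]<.1)
for lo,hi,nm in [(.060,.076,'mouldtop'),(.049,.057,'stop'),(.128,.138,'armtop'),(.183,.2,'knobtop')]:
    _,lab,stt,_=cv2.connectedComponentsWithStats((reg&(zz>lo)&(zz<hi)).astype(np.uint8))
    for i in range(1,len(stt)):
        if stt[i,4]>100:
            m=lab==i; print(nm,stt[i],np.percentile(B[m],[.3,99.7],axis=0).round(4).tolist(),cv2.minAreaRect(B[m].astype(np.float32)))
E
python3 look.py wrist2
```

```text
t 5.4 b 0.5696 -0.0644 z 0.2091 yaw 15.33 F_b 1.4 0.0 1.1 M [-0.001  0.046 -0.044] j6 -0.248 op 0.081
mouldtop [  267   205    84   211 13065] [[0.5391, -0.2178], [0.5952, -0.0527]] ((0.5671022534370422, -0.1371949464082718), (0.1694750189781189, 0.056083306670188904), 89.38391876220703)
stop [269 200  79   5 232] [[0.541, -0.0536], [0.5948, -0.0519]] ((0.5679227113723755, -0.05265997350215912), (0.0015662091318517923, 0.05438748747110367), 89.4585189819336)
stop [341 399  10  17 123] [[0.595, -0.2354], [0.6021, -0.222]] ((0.5987915396690369, -0.2289752960205078), (0.014182109385728836, 0.006570071447640657), 83.9272689819336)
armtop [ 276  393   62   36 1184] [[0.5491, -0.1682], [0.5851, -0.1511]] ((0.5666924118995667, -0.15946927666664124), (0.037097785621881485, 0.017544660717248917), 3.2049293518066406)
```

View pics/wrist2.png

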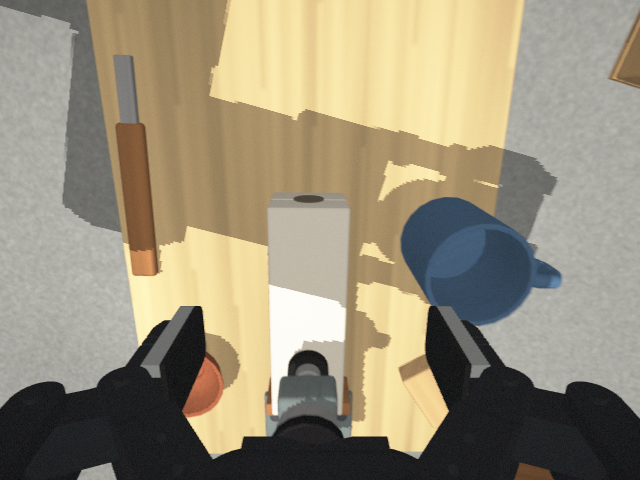

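Run:
```python
from h import *
im,d,X=cloud('wrist'); zz=X[...,2]
B=np.stack([X[...,:2]@ex,X[...,:2]@ey],-1)
m=(zz>.064)&(zz<.072)&(abs(B[...,0]-.567)<.05)&(B[...,1]>-.2)&(B[...,1]<-.04)
r=[]
for v in range(480):
    i=np.where(m[v])[0]
    if len(i)>60: r.append([*B[v,i[0]],*B[v,i[-1]]])
r=np.array(r); r=r[(r[:,1]<-.06)&(r[:,1]>-.14)]
for a in (0,2): print(np.degrees(np.arctan(np.polyfit(r[:,a+1],r[:,a],1)[0])),r[:,a].mean())
# board edges
m=(zz>.014)&(zz<.022)
r=[]
for v in range(480):
    i=np.where(m[v])[0]
    if len(i)>100: r.append([*B[v,i[0]],*B[v,i[-1]]])
r=np.array(r)
for a in (0,2):
    q=r[abs(r[:,a]-np.median(r[:,a]))<.003]; print('board',len(q),np.degrees(np.arctan(np.polyfit(q[:,a+1],q[:,a],1)[0])),q[:,a].mean())
```

```text
0.5343673992509971 0.5399580290792289
0.5731216624815301 0.5950517994012096
board 345 -0.015580672834575295 0.4181674488039582
board 200 0.034919409122588174 0.716042118182427
```

>>> {"api": "play_rows", "payload": {
  "increments": [
    {"dp": [23, -1.5, 0], "turn": [0, 0, 0], "grip": -1},
    {"dp": [22, -1.3, 0], "turn": [0, 0, 0], "grip": -1},
    {"dp": [0, 0, 30], "turn": [0, 0, 0], "grip": -1},
    {"dp": [0, 0, 40], "turn": [0, 0, 0], "grip": -1},
    {"dp": [0, 0, 40], "turn": [0, 0, 0], "grip": -1},
    {"dp": [0, 0, 30], "turn": [0, 0, 0], "grip": -1},
    {"dp": [0, 0, 16], "turn": [0, 0, 0], "grip": -1},
    {"dp": [0, 0, 6], "turn": [0, 0, 0], "grip": -1},
    {"dp": [-5, 0, 0], "turn": [0, 0, 0], "grip": -1},
    {"dp": [-5, 0, 0], "turn": [0, 0, 0], "grip": -1},
    {"dp": [-4, 0, 0], "turn": [0, 0, 0], "grip": -1},
    {"dp": [0, 0, 0], "turn": [0, 0, 0], "grip": -1}
  ]
}}

```text
time_s: 6.7
eef_pos: [0.552, 0.1168, 0.04]
tcp_rot: [0.607, 0.795, 0.0, -0.001]
contact_force: [-1.2, 3.8, 9.9]
opening: -0.0
finger_force: 5.1
```

```bash
python3 -c "
from h import *
st()"
```

```text
t 6.7 b 0.5633 -0.0326 z 0.04 yaw 15.26 F_b -0.2 4.0 9.9 M [0.548 0.332 0.043] j6 -0.195 op -0.0
```

>>> {"api": "play_rows", "payload": {
  "increments": [
    {"dp": [0, 0, -7], "turn": [0, 0, 0], "grip": -1},
    {"dp": [0, 3.7, 0], "turn": [0, 0, 0], "grip": -1},
    {"dp": [-3, 0, 0], "turn": [0, 0, 0], "grip": -1},
    {"dp": [0, 0, 0], "turn": [0, 0, 0], "grip": -1}
  ]
}}

```text
time_s: 7.1
eef_pos: [0.5568, 0.1141, 0.0467]
tcp_rot: [0.607, 0.795, -0.0, -0.0]
contact_force: [0.4, 0.5, 0.5]
opening: -0.0
finger_force: 0.0
```

```bash
python3 -c "
from h import *
st()"
```

```text
t 7.1 b 0.5672 -0.0365 z 0.0467 yaw 15.28 F_b 0.5 0.4 0.5 M [0.024 0.023 0.066] j6 -0.199 op -0.0
```

>>> {"api": "play_rows", "payload": {
  "increments": [
    {"dp": [-2, 0, 0], "turn": [0, 0, 0], "grip": -1},
    {"dp": [-1, 0, 0], "turn": [0, 0, 0], "grip": -1}
  ]
}}

```text
time_s: 7.3
eef_pos: [0.5576, 0.1115, 0.047]
tcp_rot: [0.607, 0.795, -0.0, -0.0]
contact_force: [-0.9, 1.3, 0.2]
opening: 0.0
finger_force: 0.0
```

```bash
python3 -c "
from h import *
st()"
```

```text
t 7.3 b 0.5673 -0.0392 z 0.047 yaw 15.29 F_b -0.5 1.5 0.2 M [0.313 0.093 0.001] j6 -0.204 op 0.0
```

>>> {"api": "play_rows", "payload": {
  "increments": [
    {"dp": [-0.7, 0, 0], "turn": [0, 0, 0], "grip": -1}
  ]
}}

```text
time_s: 7.4
eef_pos: [0.5576, 0.1113, 0.0471]
tcp_rot: [0.607, 0.795, 0.0, -0.001]
contact_force: [-1.6, 4.3, -0.3]
opening: -0.0
finger_force: 0.0
```

```bash
python3 -c "
from h import *
st()"
```

```text
t 7.4 b 0.5672 -0.0394 z 0.0471 yaw 15.28 F_b -0.4 4.5 -0.3 M [ 0.572  0.133 -0.009] j6 -0.205 op -0.0
```

>>> {"api": "play_rows", "payload": {
  "increments": [
    {"dp": [-0.7, 0, 0], "turn": [0, 0, 0], "grip": -1}
  ]
}}

```text
time_s: 7.5
eef_pos: [0.5575, 0.1111, 0.0471]
tcp_rot: [0.607, 0.795, 0.0, -0.001]
contact_force: [-1.7, 7.4, -1.1]
opening: 0.0003
finger_force: 0.0
```

```bash
python3 -c "
from h import *
st()"
```

```text
t 7.5 b 0.5671 -0.0395 z 0.0471 yaw 15.29 F_b 0.3 7.6 -1.1 M [ 0.937  0.295 -0.009] j6 -0.207 op 0.0003
```

>>> {"api": "play_rows", "payload": {
  "increments": [
    {"dp": [-0.7, 0, 0], "turn": [0, 0, 0], "grip": -1}
  ]
}}

```text
time_s: 7.6
eef_pos: [0.5574, 0.1109, 0.047]
tcp_rot: [0.607, 0.795, 0.0, -0.001]
contact_force: [-3.6, 9.7, 0.2]
opening: 0.0002
finger_force: 0.0
```

```bash
python3 -c "
from h import *
st()"
```

```text
t 7.6 b 0.5669 -0.0397 z 0.047 yaw 15.29 F_b -0.9 10.3 0.2 M [ 1.235  0.446 -0.052] j6 -0.208 op 0.0002
```

>>> {"api": "play_rows", "payload": {
  "increments": [
    {"dp": [-0.7, 0, 0], "turn": [0, 0, 0], "grip": -1},
    {"dp": [-0.7, 0, 0], "turn": [0, 0, 0], "grip": -1}
  ]
}}

```text
time_s: 7.8
eef_pos: [0.5571, 0.1106, 0.047]
tcp_rot: [0.607, 0.795, 0.0, -0.002]
contact_force: [-4.6, 15.1, 0.9]
opening: 0.0001
finger_force: 0.0
```

```bash
python3 -c "
from h import *
st()"
```

```text
t 7.8 b 0.5666 -0.0399 z 0.047 yaw 15.29 F_b -0.4 15.7 0.9 M [ 1.92   0.705 -0.01 ] j6 -0.21 op 0.0001
```

>>> {"api": "play_rows", "payload": {
  "increments": [
    {"dp": [4, 0, 0], "turn": [0, 0, 0], "grip": -1},
    {"dp": [6, 0, -10], "turn": [0, 0, 0], "grip": -1},
    {"dp": [0, 0, -40], "turn": [0, 0, 0], "grip": -1},
    {"dp": [0, 0, -45], "turn": [0, 0, 0], "grip": 0.5},
    {"dp": [0, 0, -45], "turn": [0, 0, 0], "grip": 0.5},
    {"dp": [0, 0, -30], "turn": [0, 0, 0], "grip": 0.5},
    {"dp": [0, 0, 0], "turn": [0, 0, 0], "grip": 0.5},
    {"dp": [0, 0, 0], "turn": [0, 0, 0], "grip": 0.5}
  ]
}}

```text
time_s: 8.6
eef_pos: [0.5561, 0.1179, 0.2184]
tcp_rot: [0.607, 0.795, 0.001, 0.001]
contact_force: [-0.2, -0.2, -0.3]
opening: 0.0643
finger_force: 0.0
```

```bash
cat > sq.py <<'E'
from h import *
import sys
st()
im,d,X=cloud('wrist'); zz=X[...,2]; save(im,sys.argv[1])
B=np.stack([X[...,:2]@ex,X[...,:2]@ey],-1)
m=(zz>.064)&(zz<.072)&(abs(B[...,0]-.567)<.05)&(B[...,1]>-.22)&(B[...,1]<-.04)
r=[]
for v in range(480):
    i=np.where(m[v])[0]
    if len(i)>60: r.append([*B[v,i[0]],*B[v,i[-1]]])
r=np.array(r); r=r[(r[:,1]<-.06)&(r[:,1]>-.14)]
for a in (0,2): print(len(r),np.degrees(np.arctan(np.polyfit(r[:,a+1],r[:,a],1)[0])),r[:,a].mean())
b=B[m]; print(np.percentile(b[:,1],99.7),[np.percentile(b[abs(b[:,0]-c)<.005][:,1],99.7).round(4) for c in (.545,.556,.567,.578,.589)])
m=(zz>.014)&(zz<.022)
r=[]
for v in range(480):
    i=np.where(m[v])[0]
    if len(i)>100: r.append([*B[v,i[0]],*B[v,i[-1]]])
r=np.array(r)
for a in (0,2):
    q=r[abs(r[:,a]-np.median(r[:,a]))<.003]; print('board',len(q),np.degrees(np.arctan(np.polyfit(q[:,a+1],q[:,a],1)[0])),q[:,a].mean())
E
python3 sq.py wrist3.png
```

```text
t 8.6 b 0.5675 -0.0326 z 0.2184 yaw 15.3 F_b -0.2 -0.2 -0.3 M [0.039 0.032 0.017] j6 -0.193 op 0.0643
96 0.36013275932227057 0.5394353405478963
96 0.4090184143539107 0.5945199579589965
-0.052882515613871584 [np.float64(-0.0528), np.float64(-0.0528), np.float64(-0.0528), np.float64(-0.0529), np.float64(-0.053)]
board 359 -0.038569855939293476 0.4181370867230188
board 188 0.013834412815034829 0.7160714379030756
```

>>> {"api": "play_rows", "payload": {
  "increments": [
    {"dp": [0, 0, -22], "turn": [0, 0, 0], "grip": 0.5},
    {"dp": [-20, 0, 0], "turn": [0, 0, 0], "grip": 0.5},
    {"dp": [-20, 0, 0], "turn": [0, 0, 0], "grip": 0.5},
    {"dp": [0, 0, 0], "turn": [0, 0, -8], "grip": 0.3},
    {"dp": [0, 0, 0], "turn": [0, 0, -8], "grip": 0},
    {"dp": [0, 0, 0], "turn": [0, 0, -8], "grip": 0},
    {"dp": [0, 0, 0], "turn": [0, 0, 0], "grip": 0},
    {"dp": [0, 0, 0], "turn": [0, 0, 0], "grip": 0}
  ]
}}

```text
time_s: 9.45
eef_pos: [0.5661, 0.0794, 0.2381]
tcp_rot: [0.43, 0.903, -0.001, -0.001]
contact_force: [0.3, -0.3, 0.2]
opening: 0.0428
finger_force: 0.0
```

```bash
cat > sq2.py <<'E'
from h import *
import sys
st()
im,d,X=cloud('wrist'); zz=X[...,2]; save(im,sys.argv[1])
B=np.stack([X[...,:2]@ex,X[...,:2]@ey],-1)
def edges(m,ax,c,sel,nm):
    m=cv2.morphologyEx(m.astype(np.uint8),cv2.MORPH_OPEN,np.ones((3,3)))
    cs,_=cv2.findContours(m,cv2.RETR_EXTERNAL,cv2.CHAIN_APPROX_NONE)
    P=max(cs,key=cv2.contourArea)[:,0]; b=B[P[:,1],P[:,0]]
    q=b[(abs(b[:,ax]-c)<.004)&(b[:,1-ax]>sel[0])&(b[:,1-ax]<sel[1])]
    if len(q)<15: print(nm,len(q));return
    k=np.polyfit(q[:,1-ax],q[:,ax],1); q=q[abs(np.polyval(k,q[:,1-ax])-q[:,ax])<.0012]; k=np.polyfit(q[:,1-ax],q[:,ax],1)
    print(nm,len(q),'slope deg',np.degrees(k[0]).round(2),'pos',q[:,ax].mean().round(4),'at',q[:,1-ax].mean().round(3),'span',np.ptp(q[:,1-ax]).round(3))
M=(zz>.064)&(zz<.072)&(abs(B[...,0]-.567)<.04)
edges(M,0,.539,(-.2,-.06),'mouldL'); edges(M,0,.595,(-.2,-.06),'mouldR'); edges(M,1,-.0525,(.543,.591),'mouldEnd')
Bd=(zz>.014)&(zz<.022)
edges(Bd,0,.418,(-.3,.2),'boardL'); edges(Bd,0,.716,(-.3,.2),'boardR'); edges(Bd,1,.152,(.42,.71),'boardTop')
E
python3 sq2.py wrist4.png
```

```text
t 9.45 b 0.5671 -0.0724 z 0.2381 yaw 39.09 F_b 0.2 -0.3 0.2 M [0.    0.032 0.04 ] j6 -0.677 op 0.0428
mouldL 112 slope deg 0.21 pos 0.5393 at -0.108 span 0.095
mouldR 133 slope deg 0.48 pos 0.5942 at -0.117 span 0.119
mouldEnd 60 slope deg -0.44 pos -0.0532 at 0.567 span 0.048
boardL 339 slope deg -0.03 pos 0.418 at -0.118 span 0.327
boardR 264 slope deg 0.06 pos 0.7159 at 0.017 span 0.431
boardTop 0
```

View pics/wrist4.png

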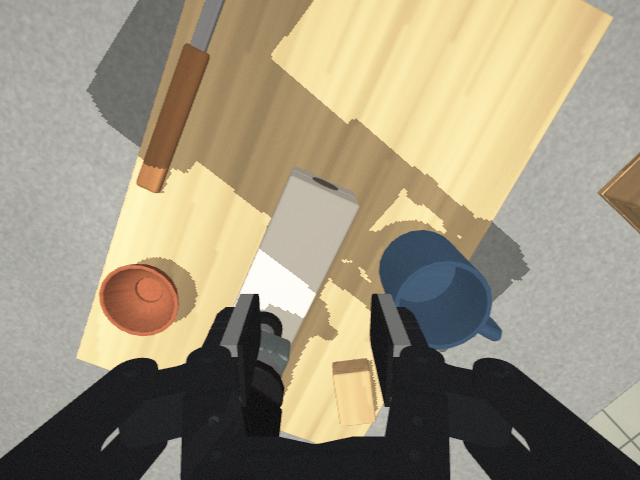

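>>> {"api": "play_rows", "payload": {
  "increments": [
    {"dp": [-30.5, -13.5, 0], "turn": [0, 0, 0], "grip": 0},
    {"dp": [-30.5, -13.5, 0], "turn": [0, 0, 0], "grip": 0},
    {"dp": [-30.4, -13.5, 0], "turn": [0, 0, 0], "grip": 0},
    {"dp": [0, 0, 0], "turn": [0, 0, -8.2], "grip": 0},
    {"dp": [0, 0, 0], "turn": [0, 0, -8.2], "grip": 0},
    {"dp": [0, 0, 0], "turn": [0, 0, -8.2], "grip": 0},
    {"dp": [0, 0, 0], "turn": [0, 0, -8.2], "grip": 0},
    {"dp": [0, 0, 0], "turn": [0, 0, -8.2], "grip": 0},
    {"dp": [0, 0, 0], "turn": [0, 0, -8.4], "grip": 0},
    {"dp": [0, 0, 0], "turn": [0, 0, 0], "grip": 0},
    {"dp": [0, 0, 0], "turn": [0, 0, 0], "grip": 0}
  ]
}}

```text
time_s: 10.6
eef_pos: [0.593, -0.0169, 0.2391]
tcp_rot: [0.014, 1.0, 0.0, -0.0]
contact_force: [0.1, 0.6, -0.1]
opening: 0.0427
finger_force: 0.0
```

Run:
```python
from h import *
s=st(); print(s['eef_pos'],s['joints'])
im,d,X=cloud('wrist'); save(im,'wrist5.png'); zz=X[...,2]
R=Ro.from_quat(s['tcp_rot']).as_matrix()
T=(X-s['eef_pos'])@R
m=(zz>.183)&(zz<.197)&(abs(T[...,0])<.05)&(abs(T[...,1])<.019)
_,lab,stt,_=cv2.connectedComponentsWithStats(m.astype(np.uint8))
for i in range(1,len(stt)):
    if stt[i,4]>100:
        q=lab==i; print(stt[i],X[q].mean(0),cv2.minAreaRect(X[q][:,:2].astype(np.float32)),cv2.minAreaRect(T[q][:,:2].astype(np.float32)))
```

```text
t 10.6 b 0.5677 -0.1724 z 0.2391 yaw 88.4 F_b 0.3 0.5 -0.1 M [0.02  0.044 0.047] j6 -1.701 op 0.0427
[ 0.59301994 -0.01692172  0.23908255] [-1.57660320e-01  4.78732704e-01  1.34948743e+00 -1.05715492e-05
  1.31376721e+00 -1.70055950e+00]
[ 297  228   32   96 2839] [ 0.59027448 -0.0177295   0.1902905 ] ((0.5920882821083069, -0.017766231670975685), (0.01400770340114832, 0.045150961726903915), 88.52947998046875) ((0.0008875709027051926, -0.0008721128106117249), (0.01400778815150261, 0.04514940455555916), 89.87142944335938)
```

View pics/wrist5.png

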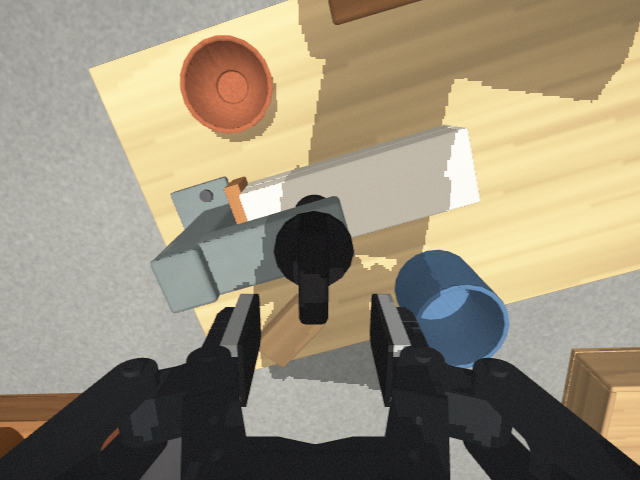

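>>> {"api": "play_rows", "payload": {
  "increments": [
    {"dp": [0.5, -0.8, 25], "turn": [0, 0, 0], "grip": 0},
    {"dp": [0, 0, 22], "turn": [0, 0, 0], "grip": 0},
    {"dp": [0, 0, 12], "turn": [0, 0, 0], "grip": 0},
    {"dp": [0, 0, 0], "turn": [0, 0, 0], "grip": -0.4},
    {"dp": [0, 0, 0], "turn": [0, 0, 0], "grip": -1},
    {"dp": [0, 0, 0], "turn": [0, 0, 0], "grip": -1},
    {"dp": [0, 0, 0], "turn": [0, 0, 0], "grip": -1}
  ]
}}

```text
time_s: 11.35
eef_pos: [0.593, -0.0178, 0.1811]
tcp_rot: [0.012, 1.0, -0.0, 0.001]
contact_force: [-0.3, 0.4, 0.0]
opening: 0.0131
finger_force: 60.9
```

```bash
python3 -c "
from h import *
s=st();print(s['contact_force'],s['eef_pos'],s['finger_force'])"
```

```text
t 11.35 b 0.5674 -0.1733 z 0.1811 yaw 88.68 F_b -0.1 0.5 0.0 M [ 0.021 -0.033 -0.118] j6 -1.707 op 0.0131
[-0.25778884  0.40257122  0.00756356] [ 0.59301424 -0.01782424  0.1811325 ] 60.923956632614136
```

>>> {"api": "play_rows", "payload": {
  "increments": [
    {"dp": [0, 0, 0], "turn": [0, 0, 8], "grip": -1},
    {"dp": [0, 0, 0], "turn": [0, 0, 4], "grip": -1},
    {"dp": [0, 0, 0], "turn": [0, 0, 2], "grip": -1}
  ]
}}

```text
time_s: 11.65
eef_pos: [0.593, -0.0181, 0.1811]
tcp_rot: [0.134, 0.991, -0.0, 0.001]
contact_force: [-0.8, -0.8, -1.3]
opening: 0.013
finger_force: 60.9
```

```bash
cat > tq.py <<'E'
from h import *
s=sense(); R=Ro.from_quat(s['tcp_rot']).as_matrix()
yaw=np.degrees(np.arctan2(-R[0,0],R[1,0]))
print('t',round(s['time_s'],2),'knob',round(np.radians((105.26-yaw)%360),3),'Mz',s['torque'][2].round(3),'Mtool',(R.T@s['torque'])[2].round(3),'tau6',s['joint_torque'][5].round(3),'F',s['contact_force'].round(1),'p',s['eef_pos'].round(4),'j6',s['joints'][5].round(3))
E
python3 tq.py
```

```text
t 11.65 knob 0.536 Mz 0.226 Mtool -0.226 tau6 0.148 F [-0.8 -0.8 -1.3] p [ 0.593  -0.0181  0.1811] j6 -1.461
```

>>> {"api": "play_rows", "payload": {
  "increments": [
    {"dp": [0, 0, 0], "turn": [0, 0, 8], "grip": -1},
    {"dp": [0, 0, 0], "turn": [0, 0, 4], "grip": -1},
    {"dp": [0, 0, 0], "turn": [0, 0, 2], "grip": -1}
  ]
}}

```text
time_s: 11.95
eef_pos: [0.5929, -0.0184, 0.1811]
tcp_rot: [0.254, 0.967, -0.0, 0.001]
contact_force: [-0.3, -2.5, -1.9]
opening: 0.0134
finger_force: 61.1
```

```bash
python3 tq.py
```

```text
t 11.95 knob 0.78 Mz 0.284 Mtool -0.285 tau6 0.15 F [-0.3 -2.5 -1.9] p [ 0.5929 -0.0184  0.1811] j6 -1.216
```

>>> {"api": "play_rows", "payload": {
  "increments": [
    {"dp": [0, 0, 0], "turn": [0, 0, 8], "grip": -1},
    {"dp": [0, 0, 0], "turn": [0, 0, 4], "grip": -1},
    {"dp": [0, 0, 0], "turn": [0, 0, 2], "grip": -1}
  ]
}}

```text
time_s: 12.25
eef_pos: [0.5927, -0.0186, 0.1811]
tcp_rot: [0.37, 0.929, -0.001, 0.001]
contact_force: [-0.4, -3.6, 0.2]
opening: 0.0135
finger_force: 61.1
```

```bash
python3 tq.py
```

```text
t 12.25 knob 1.024 Mz 0.291 Mtool -0.292 tau6 0.151 F [-0.4 -3.6  0.2] p [ 0.5927 -0.0186  0.1811] j6 -0.972
```

>>> {"api": "play_rows", "payload": {
  "increments": [
    {"dp": [0, 0, 0], "turn": [0, 0, 8], "grip": -1},
    {"dp": [0, 0, 0], "turn": [0, 0, 4], "grip": -1},
    {"dp": [0, 0, 0], "turn": [0, 0, 2], "grip": -1}
  ]
}}

```text
time_s: 12.55
eef_pos: [0.5925, -0.0187, 0.1811]
tcp_rot: [0.48, 0.877, -0.001, 0.001]
contact_force: [-1.7, -4.8, -0.7]
opening: 0.0133
finger_force: 61.2
```

```bash
python3 tq.py
```

```text
t 12.55 knob 1.269 Mz 0.283 Mtool -0.284 tau6 0.152 F [-1.7 -4.8 -0.7] p [ 0.5925 -0.0187  0.1811] j6 -0.728
```

>>> {"api": "play_rows", "payload": {
  "increments": [
    {"dp": [0, 0, 0], "turn": [0, 0, 8], "grip": -1},
    {"dp": [0, 0, 0], "turn": [0, 0, 4], "grip": -1},
    {"dp": [0, 0, 0], "turn": [0, 0, 2], "grip": -1}
  ]
}}

```text
time_s: 12.85
eef_pos: [0.5923, -0.0188, 0.1811]
tcp_rot: [0.584, 0.812, -0.001, 0.001]
contact_force: [-3.2, -3.7, 1.6]
opening: 0.0133
finger_force: 61.3
```

```bash
python3 tq.py
```

```text
t 12.85 knob 1.513 Mz 0.246 Mtool -0.247 tau6 0.152 F [-3.2 -3.7  1.6] p [ 0.5923 -0.0188  0.1811] j6 -0.483
```

>>> {"api": "play_rows", "payload": {
  "increments": [
    {"dp": [0, 0, 0], "turn": [0, 0, 8], "grip": -1},
    {"dp": [0, 0, 0], "turn": [0, 0, 4], "grip": -1},
    {"dp": [0, 0, 0], "turn": [0, 0, 2], "grip": -1}
  ]
}}

```text
time_s: 13.15
eef_pos: [0.592, -0.0189, 0.1811]
tcp_rot: [0.678, 0.735, -0.001, 0.0]
contact_force: [-4.3, -4.1, 1.7]
opening: 0.0131
finger_force: 61.4
```

```bash
python3 tq.py
```

```text
t 13.15 knob 1.757 Mz 0.268 Mtool -0.269 tau6 0.153 F [-4.3 -4.1  1.7] p [ 0.592  -0.0189  0.1811] j6 -0.239
```

>>> {"api": "play_rows", "payload": {
  "increments": [
    {"dp": [0, 0, 0], "turn": [0, 0, 8], "grip": -1},
    {"dp": [0, 0, 0], "turn": [0, 0, 4], "grip": -1},
    {"dp": [0, 0, 0], "turn": [0, 0, 2], "grip": -1}
  ]
}}

```text
time_s: 13.45
eef_pos: [0.5917, -0.0189, 0.1811]
tcp_rot: [0.763, 0.647, -0.001, 0.0]
contact_force: [-4.9, -2.8, 1.9]
opening: 0.013
finger_force: 61.5
```

```bash
python3 tq.py
```

```text
t 13.45 knob 2.002 Mz 0.265 Mtool -0.266 tau6 0.153 F [-4.9 -2.8  1.9] p [ 0.5917 -0.0189  0.1811] j6 0.005
```

>>> {"api": "play_rows", "payload": {
  "increments": [
    {"dp": [0, 0, 0], "turn": [0, 0, 8], "grip": -1},
    {"dp": [0, 0, 0], "turn": [0, 0, 4], "grip": -1},
    {"dp": [0, 0, 0], "turn": [0, 0, 2], "grip": -1}
  ]
}}

```text
time_s: 13.75
eef_pos: [0.5915, -0.0188, 0.1811]
tcp_rot: [0.836, 0.549, -0.001, 0.0]
contact_force: [-6.2, -4.3, 2.9]
opening: 0.013
finger_force: 61.6
```

```bash
python3 tq.py
```

```text
t 13.75 knob 2.246 Mz 0.398 Mtool -0.398 tau6 0.256 F [-6.2 -4.3  2.9] p [ 0.5915 -0.0188  0.1811] j6 0.25
```

>>> {"api": "play_rows", "payload": {
  "increments": [
    {"dp": [0, 0, 0], "turn": [0, 0, 8], "grip": -1},
    {"dp": [0, 0, 0], "turn": [0, 0, 4], "grip": -1},
    {"dp": [0, 0, 0], "turn": [0, 0, 2], "grip": -1}
  ]
}}

```text
time_s: 14.05
eef_pos: [0.5912, -0.0187, 0.1811]
tcp_rot: [0.897, 0.443, -0.002, 0.0]
contact_force: [-6.9, -4.0, 2.8]
opening: 0.0131
finger_force: 61.7
```

```bash
python3 tq.py
```

```text
t 14.05 knob 2.49 Mz 0.347 Mtool -0.347 tau6 0.27 F [-6.9 -4.   2.8] p [ 0.5912 -0.0187  0.1811] j6 0.494
```

>>> {"api": "play_rows", "payload": {
  "increments": [
    {"dp": [0, 0, 0], "turn": [0, 0, 8], "grip": -1},
    {"dp": [0, 0, 0], "turn": [0, 0, 8], "grip": -1},
    {"dp": [0, 0, 0], "turn": [0, 0, 8], "grip": -1},
    {"dp": [0, 0, 0], "turn": [0, 0, 8], "grip": -1},
    {"dp": [0, 0, 0], "turn": [0, 0, 8], "grip": -1},
    {"dp": [0, 0, 0], "turn": [0, 0, 8], "grip": -1},
    {"dp": [0, 0, 0], "turn": [0, 0, 8], "grip": -1},
    {"dp": [0, 0, 0], "turn": [0, 0, 5], "grip": -1},
    {"dp": [0, 0, 0], "turn": [0, 0, 2], "grip": -1}
  ]
}}

```text
time_s: 14.95
eef_pos: [0.5908, -0.0176, 0.1811]
tcp_rot: [0.996, -0.091, -0.002, 0.0]
contact_force: [-8.2, 0.1, 4.3]
opening: 0.0133
finger_force: 61.9
```

```bash
python3 tq.py
```

```text
t 14.95 knob 3.59 Mz 0.406 Mtool -0.407 tau6 0.476 F [-8.2  0.1  4.3] p [ 0.5908 -0.0176  0.1811] j6 1.594
```

>>> {"api": "play_rows", "payload": {
  "increments": [
    {"dp": [0, 0, 0], "turn": [0, 0, 4], "grip": -1},
    {"dp": [0, 0, 0], "turn": [0, 0, 2], "grip": -1}
  ]
}}

```text
time_s: 15.15
eef_pos: [0.5909, -0.0175, 0.1811]
tcp_rot: [0.99, -0.142, -0.002, 0.0]
contact_force: [-8.7, 0.3, 4.2]
opening: 0.0132
finger_force: 61.9
```

```bash
python3 tq.py
```

```text
t 15.15 knob 3.694 Mz 0.433 Mtool -0.434 tau6 0.269 F [-8.7  0.3  4.2] p [ 0.5909 -0.0175  0.1811] j6 1.698
```

>>> {"api": "play_rows", "payload": {
  "increments": [
    {"dp": [0, 0, 0], "turn": [0, 0, 0], "grip": -1}
  ]
}}

```text
time_s: 15.25
eef_pos: [0.5909, -0.0175, 0.1811]
tcp_rot: [0.99, -0.142, -0.002, 0.0]
contact_force: [-8.9, 1.4, 3.7]
opening: 0.0132
finger_force: 61.9
```

```bash
python3 tq.py
```

```text
t 15.25 knob 3.693 Mz 0.14 Mtool -0.141 tau6 0.481 F [-8.9  1.4  3.7] p [ 0.5909 -0.0175  0.1811] j6 1.697
```

>>> {"api": "play_rows", "payload": {
  "increments": [
    {"dp": [-1, 0.3, 0], "turn": [0, 0, 0], "grip": -1},
    {"dp": [0, 0, 0], "turn": [0, 0, 0], "grip": -0.3},
    {"dp": [0, 0, 0], "turn": [0, 0, 0], "grip": 0},
    {"dp": [0, 0, 0], "turn": [0, 0, 0], "grip": 0},
    {"dp": [0, 0, 0], "turn": [0, 0, 0], "grip": 0},
    {"dp": [0, 0, -15], "turn": [0, 0, 0], "grip": 0},
    {"dp": [0, 0, -30], "turn": [0, 0, 0], "grip": 0},
    {"dp": [0, 0, -30], "turn": [0, 0, 0], "grip": 0},
    {"dp": [0, 0, 0], "turn": [0, 0, 0], "grip": 0},
    {"dp": [0, 0, 0], "turn": [0, 0, 0], "grip": 0}
  ]
}}

```text
time_s: 16.25
eef_pos: [0.5918, -0.0179, 0.2557]
tcp_rot: [0.99, -0.142, 0.001, 0.0]
contact_force: [0.5, -0.1, -0.4]
opening: 0.0425
finger_force: 0.0
```

Run:
```python
from h import *
s=st()
im,d,X=cloud('wrist'); save(im,'wrist6.png'); zz=X[...,2]
B=np.stack([X[...,:2]@ex,X[...,:2]@ey],-1)
m=(zz>.183)&(zz<.197)&(abs(B[...,0]-.567)<.03)&(abs(B[...,1]+.1724)<.03)
_,lab,stt,_=cv2.connectedComponentsWithStats(m.astype(np.uint8))
i=1+np.argmax(stt[1:,4]); r=cv2.minAreaRect(X[lab==i][:,:2].astype(np.float32)); print('knob',r)
print('expected long-axis deg', (15.26-np.degrees(3.694))%180)
im2,_,X2=cloud('side'); save(cv2.resize(im2[150:330,190:430],None,fx=3,fy=3,interpolation=cv2.INTER_CUBIC),'side2.png')
```

```text
t 16.25 b 0.5662 -0.173 z 0.2557 yaw -106.3 F_b 0.4 -0.2 -0.4 M [-0.034 -0.01   0.009] j6 1.696 op 0.0425
knob ((0.5933870673179626, -0.017571894451975822), (0.013903675600886345, 0.045957960188388824), 74.01518249511719)
expected long-axis deg 163.6093904786739
```

View pics/side2.png

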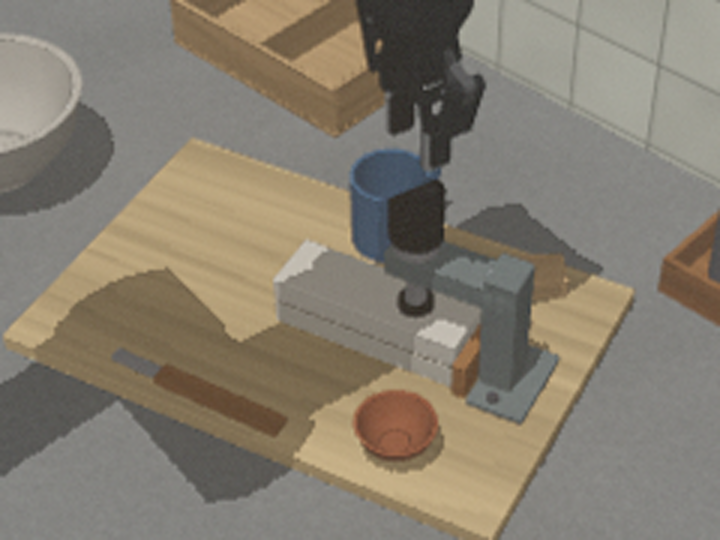

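The picture shows the pad resting on the mould at about (415, 300), the mould's end against the stop at about (470, 345), and the gripper clear. The knob stands at 164° against 163.6° expected, so it has not slipped back.

```bash
python3 -c "
from bench import ticket
print(ticket.job_done())"
```

```text
the job is handed in; nothing more can be done
None
```

The job is handed in: the mould sits against the stop, centred on it within about 1 mm and about 0.4° off square; the pad touched at a knob reading of about 2.12 rad, I turned it 1.57 rad (a quarter turn) further, let go, and the gripper is clear, with nothing else on the table handled.

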